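# Back up the carton blanks and close the press drawer

## Robot

A 6-joint arm with a two-finger parallel gripper is mounted at the origin on the work surface. World frame = base frame: x ahead of the robot, y to its left, z up, the work surface at z = 0. Lengths are in m, angles in rad, forces in N, time in s.
With the tool pointing down it reaches from about 0.425 to 0.95 m from the base axis. Payload 3.5 kg.
Tool frame: the origin (TCP) lies between the finger pads; the fingertips stand 14 mm ahead of it and the grasp point (between the pads) lies 5 mm behind it (ctrl.tip_extent is the distance from the TCP to the fingertips, in m); x points along the fingers, z is the direction in which the jaws open and shut, and the axes are right-handed (so a half turn about x gives the same grasp; the last joint's range is limited). The gripper opens to 85 mm and grips with 20 to 120 N. Pads are 22 mm wide; open, the fingers measure 114 mm over their backs; the gripper's body (76 mm by 85 mm) begins 54 mm behind the grasp point. The pads swing forward as they close: fully open they stand 13 mm farther back than shut.
Start: joints at [1.174, 0.286, 1.577, -0, 1.279, -0.15], TCP at [0.165, 0.655, 0.245] pointing down, gripper open.
Joint ranges: [-2.77, 2.77], [-0.9, 2.22], [0.21, 2.48], [-1.53, 4.67], [0.24, 2.81], [-2.84, 2.84]. Speed limits (rad/s): [2.79, 2.79, 3.14, 3.14, 3.14, 3.14].

## Interface

Orientations are given as a unit quaternion [x, y, z, w].
In Python, from plant import ctrl gives the robot as it stands.
- The arm moves only by the tool move_arm, never from a script. Its argument "commands" is one flat list of numbers, 4 for each row, row after row: the shift along the tool's x, y, z in units of 25 mm (1.0 is 25 mm), then the turn about the tool's x in units of 5 degrees (1.0 is 5 degrees). A call has 1 to 20 rows; each row shifts and turns the commanded pose from where the row before left it, along the tool's axes as they then stand; what a row does not reach is not made up. A row lasts 1/8 s, in which the tool goes at most 62.5 mm and 10.7 degrees, less where a joint would pass 70% of its speed; a pose out of reach is approached as far as the arm can. A call is refused whole if a number of a shift passes 1 or a number of a turn 1, either way. A call with a gripper value outside its range is refused whole. "jaw" is the finger opening in mm, from 0 to 85.4, set as the call begins (left out, the last holds). The fingers move at their own pace and stop on an object; "force" is the grip in N (left out, the last holds). Time passes only in rows, so rows that do not move let the fingers close. It gives the time, the measured TCP pose, the force and the opening at its end, in the units of the state.
- ctrl.get_state(): the state, without advancing time (a new reading comes with each control period).
- ctrl.read_camera(name): name is "scene" or "top" or "wrist"; returns the picture (384x512x3 uint8, red, green, blue); there is no depth.
- ctrl.get_calibration(name): a dict with "camera_matrix" (3x3 intrinsics, pixels), "camera_from_world" (4x4, takes a point from world to camera coordinates); the wrist camera has in their place "mount" (4x4, takes a point from camera to tool coordinates, whose origin is the TCP and whose axes are the tool frame's). Camera axes: x right, y down, z forward; pixel columns grow to the right and rows downward; lengths in m; the calibration is good to about 2 mm. A picture is of the moment at which its call begins: read the wrist's pose just before it. get_calibration takes no time and is no camera call.
- ctrl.sign_off(): hands the job in, once; it reports no verdict.
The state is a dict: "time": time; "qpos": joint angles; "dq": joint speeds; "joint_efforts": joint torques, N m; "eef_pos": TCP position; "tcp_rot": TCP orientation; "contact_force": force on the tool from outside, world axes, zero at the start; "wrist_torque": the same for the moment, N m; "opening": opening from 0.0 (shut) to 1.0 (fully open).
Only numpy, scipy, OpenCV 4.12 (cv2) and the standard library are available. Lean on these libraries where they do the work, as an engineer would, in place of code of your own. Each camera call takes 0.05 s, during which the arm holds its last target.

## Task

Load the carton press: lay the straightedge flat in the open drawer, with one long edge flush against the free edge of the pack of blanks (the edge beside the wide empty strip of the tray), about midway along it. Then, with the straightedge left there, gently push the drawer fully home by its yellow push plate until it clicks in at its detent. Leave the tape roll and the cardboard core where they are.

Things in the scene. Friction and masses are not known exactly. Their poses are not given: they have to be found in the camera images.
- straightedge: Loose aluminium straightedge with a raised red grip rib, about 0.35 kg, lying flat on the bench. Base 150 x 50 x 8 mm; the rib stands on the base's middle, along its length: 80 mm long, 14 mm wide, from 8 to 50 mm above the underside. Origin at the centre of the underside, x along the 150 mm, y across, z up. Either long edge will do.
- pack_edge (a point): On the drawer: middle of the pack's free edge, at the tray floor (26 mm above the bench). x points the way the drawer closes, along that edge; y over the pack. The ochre pack, fixed in the tray, lies on the +y side: 170 mm (x) by 150 mm, 14 mm thick. On the -y side is 92 mm of empty tray floor. The tray inside is 228 mm long in x, centred here; its rim is 10 mm above its floor.
- push_plate (a point): Point on the outer face of the drawer's yellow push plate (its front), mid-width, 75 mm above the bench, at the plate's top edge. The plate is 260 mm wide, 12 mm thick, and reaches from 6 to 75 mm above the bench. Axes as for pack_edge: push along +x. With the drawer home this face is still 45 mm in front of the press housing.
- drawer (a joint): How far the drawer stands open, in m: 0 is fully home on its stop; 0.18 to 0.22 at the start. It slides with about 2 N; a sprung detent needs some 8 N about 15 mm before home, then the drawer snaps in by itself over the last 5 mm and is held.
- press: The blue bench-top press, fixed: 280 mm deep (x), 360 mm wide (y), 170 mm high, with a 70 mm wide screw boss to 220 mm on top. Origin at the centre of its underside; its open front faces -x, and the drawer comes out of it there. Its opening reaches 97 mm above the bench, so the straightedge clears it when lying flat in the tray.
- tape_roll: A roll of brown packing tape lying flat, 100 mm across, 48 mm high; origin at the centre of its underside. Leave it alone.
- core_tube: An upright cardboard core, 60 mm across, 110 mm high; origin at the centre of its underside. Leave it alone.
Not all that is in view belongs to the job. What is shaped like the straightedge but green or turquoise is not meant.

How it is judged:
On the way:
1. the straightedge lies flat in the tray, flush against the pack's free edge, while the drawer is still open (more than 100 mm) (y of straightedge in the frame of pack_edge between -0.0285 and -0.0225 m and x of straightedge in the frame of pack_edge between -0.03 and 0.03 m and z of straightedge in the frame of pack_edge between -0.004 and 0.004 m and angle between the x axis of straightedge and the x axis of pack_edge, either way round below 0.035 rad and angle between straightedge's own z axis and vertical below 0.05 rad and value of joint drawer above 0.1 m), for 0.2 s.
At the end, for the whole second after the job is handed in: The drawer is home (less than 3 mm open) and still; the straightedge lies at rest flat on the tray floor, its long edge within 3.5 mm of the pack's free edge at mid-length and parallel to it within 2 degrees, its middle within 30 mm of the edge's middle (value of joint drawer below 0.003 m and velocity of joint drawer between -0.01 and 0.01 m/s and y of straightedge in the frame of pack_edge between -0.0285 and -0.0225 m and x of straightedge in the frame of pack_edge between -0.03 and 0.03 m and z of straightedge in the frame of pack_edge between -0.004 and 0.004 m and angle between the x axis of straightedge and the x axis of pack_edge, either way round below 0.035 rad and angle between straightedge's own z axis and vertical below 0.05 rad and linear speed of straightedge below 0.01 m/s); the robot touches nothing.
It fails at once if the drawer is slammed (faster than 0.4 m/s) (velocity of joint drawer below -0.4 m/s).
It fails at once if the tape roll or the cardboard core is moved more than 25 mm (distance of any of tape_roll, core_tube from where it was at the start of the episode above 0.025 m).
It also fails if it takes over 54 s, if anything falls off the work surface, if the arm or the gripper's body presses on something with over 40 N, if the wrist force passes 120 N, or if a joint passes its speed limit or range.

## Working session

There is one attempt and no reset: what is moved stays moved. The work goes in short steps, Python scripts to look and compute and a tool call to move; the robot and the scene stay as the last step left them, time stands still between calls to the robot, and variables do not carry over. Pictures are saved under pics/ and viewed, and the job is handed in when it is done.

Besides the shell and the picture viewer there is one more tool, called after "Emit:" as name(argument=value, ...), one argument or row to a line, values as JSON. move_arm: Moves the arm, as the interface text tells. Its arguments: {"type":"object","properties":{"commands":{"type":"array"},"jaw":{"type":"number"},"force":{"type":"number"}},"required":["commands"]}

```bash
mkdir -p pics; ls
python3 - <<'E'
from plant import ctrl
import cv2
s=ctrl.get_state();print(s['time'],s['eef_pos'],s['tcp_rot'],s['opening'])
for n in ['scene','top','wrist']:
    cv2.imwrite(f'pics/{n}0.png',ctrl.read_camera(n)[:,:,::-1])
    print(n,ctrl.get_calibration(n))
E
```

```text
pics
0.0 [0.16463388 0.6539755  0.24391614] [-0.43507623  0.55846972  0.43423568  0.55700953] 0.9994447345744571
scene {'camera_matrix': array([[495.05018894,   0.        , 256.77453353],
       [  0.        , 495.05018894, 186.91925919],
       [  0.        ,   0.        ,   1.        ]]), 'camera_from_world': array([[ 0.97697106, -0.21335042, -0.00302322, -0.40410066],
       [-0.2038777 , -0.92922681, -0.30817433,  0.01117569],
       [ 0.06293987,  0.30169376, -0.9513251 ,  1.6302836 ],
       [ 0.        ,  0.        ,  0.        ,  1.        ]])}
top {'camera_matrix': array([[457.13993075,   0.        , 251.50259815],
       [  0.        , 457.13993075, 192.82838296],
       [  0.        ,   0.        ,   1.        ]]), 'camera_from_world': array([[-0.00298064, -0.99998415, -0.00477577, -0.07756992],
       [-0.97325333,  0.00399797, -0.22969975,  0.42597055],
       [ 0.2297152 ,  0.00396338, -0.97324982,  1.62582223],
       [ 0.        ,  0.        ,  0.        ,  1.        ]])}
wrist {'camera_matrix': array([[319.95798952,   0.        , 254.63955445],
       [  0.        , 319.95798952, 192.58316144],
       [  0.        ,   0.        ,   1.        ]]), 'mount': array([[ 6.84195760e-04, -2.98578940e-01,  9.54384696e-01,
        -1.28316325e-01],
       [ 1.02575580e-03, -9.54384208e-01, -2.98579523e-01,
         7.68840147e-02],
       [ 9.99999240e-01,  1.18325248e-03, -3.46716547e-04,
        -1.08886354e-03],
       [ 0.00000000e+00,  0.00000000e+00,  0.00000000e+00,
         1.00000000e+00]])}
```

View pics/scene0.png

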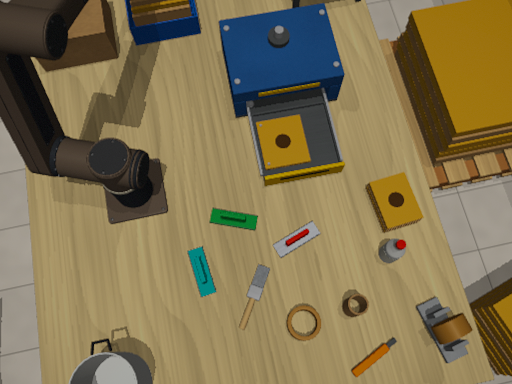

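View pics/top0.png

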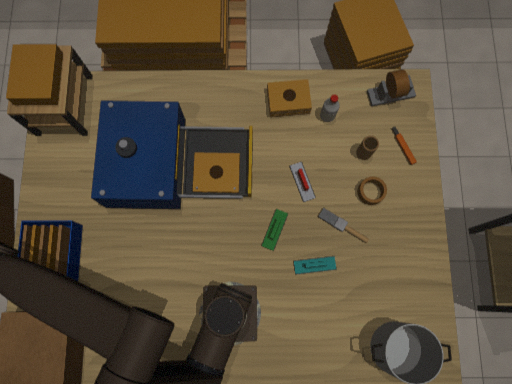

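View pics/wrist0.png

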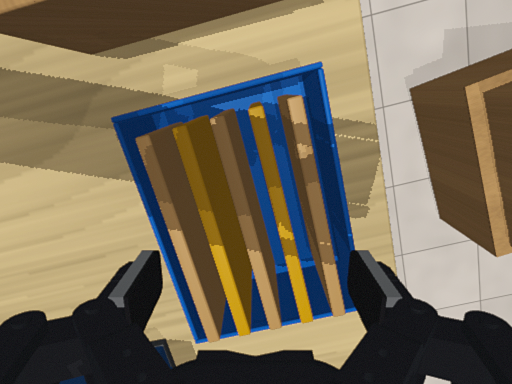

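```bash
cat > h.py <<'E'
import numpy as np,cv2
from plant import ctrl
from scipy.spatial.transform import Rotation as R
def ray(n,uv,T=None):
    c=ctrl.get_calibration(n);K=c['camera_matrix']
    d=np.linalg.inv(K)@np.array([uv[0],uv[1],1.])
    if n=='wrist': M=T@c['mount']
    else: M=np.linalg.inv(c['camera_from_world'])
    return M[:3,3],M[:3,:3]@d
def px(n,uv,z,T=None):
    o,d=ray(n,uv,T);return (o+d*(z-o[2])/d[2])
def proj(n,p,T=None):
    c=ctrl.get_calibration(n);K=c['camera_matrix']
    M=np.linalg.inv(T@c['mount']) if n=='wrist' else c['camera_from_world']
    q=K@(M[:3,:3]@np.asarray(p)+M[:3,3]);return q[:2]/q[2]
def tool(s=None):
    s=s or ctrl.get_state();T=np.eye(4);T[:3,:3]=R.from_quat(s['tcp_rot']).as_matrix();T[:3,3]=s['eef_pos'];return T
def crop(src,dst,x0,y0,w,h,k):
    im=cv2.imread(src)[y0:y0+h,x0:x0+w];cv2.imwrite(dst,cv2.resize(im,None,fx=k,fy=k,interpolation=cv2.INTER_CUBIC))
E
python3 - <<'E'
from h import *
crop('pics/top0.png','pics/tc1.png',275,145,60,70,8)
crop('pics/top0.png','pics/tc2.png',165,115,100,95,6)
crop('pics/scene0.png','pics/sc1.png',235,75,120,120,5)
crop('pics/scene0.png','pics/sc2.png',265,210,64,56,9)
E
```

```text
(no output)
```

View pics/tc1.png

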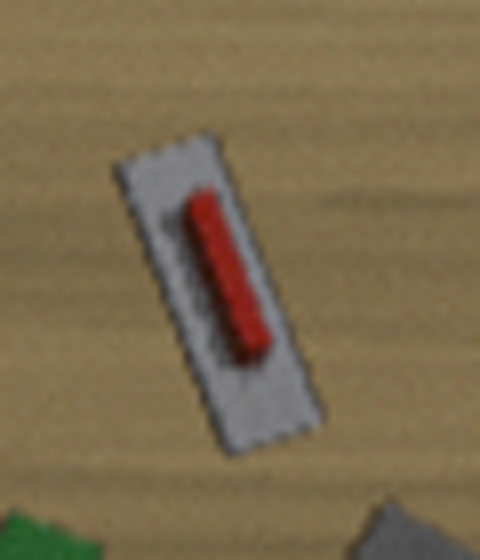

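View pics/tc2.png

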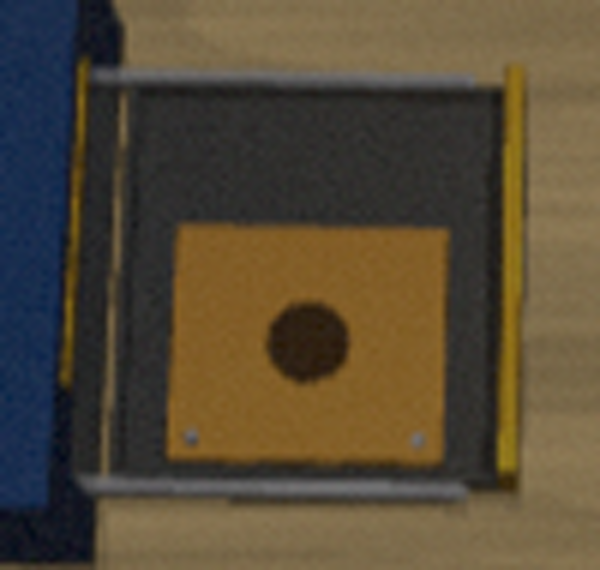

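View pics/sc1.png

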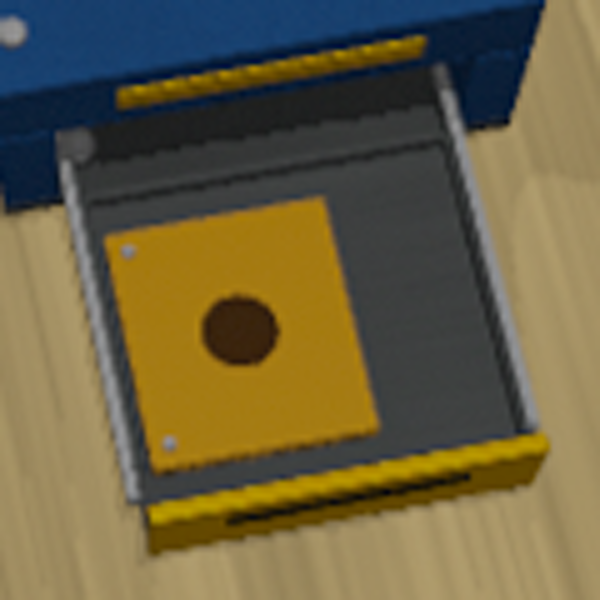

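View pics/sc2.png

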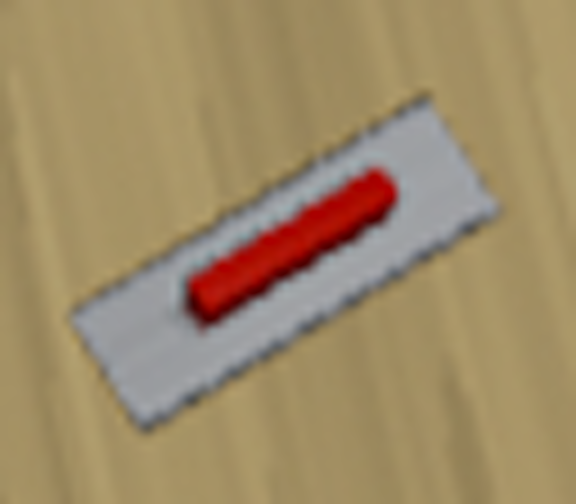

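Run:
```python
from h import *
def do(name,n,pts,off,k,z):
    P=np.array([px(n,(off[0]+(u+.5)/k-.5,off[1]+(v+.5)/k-.5),z) for u,v in pts])[:,:2]
    print(name,n,P.round(4).tolist(),'mean',P.mean(0).round(4),'sides',np.linalg.norm(P-np.roll(P,-1,0),axis=1).round(4),'ang',[round(float(np.degrees(np.arctan2(*(np.roll(P,-1,0)-P)[i][::-1]))),1) for i in range(len(P))])
do('se','top',[(117,165),(210,132),(322,425),(235,455)],(275,145),8,.008)
do('se','scene',[(72,316),(428,92),(498,212),(145,430)],(265,210),9,.008)
do('pack','top',[(177,226),(448,230),(443,463),(167,460)],(165,115),6,.04)
do('pack','scene',[(105,237),(322,198),(378,432),(155,472)],(235,75),5,.04)
do('plate','top',[(524,66),(517,472)],(165,115),6,.075)
do('plate','scene',[(150,524),(546,448)],(235,75),5,.075)
```

```text
se top [[0.5431, -0.2228], [0.5593, -0.2676], [0.4158, -0.316], [0.4016, -0.2749]] mean [ 0.4799 -0.2703] sides [0.0476 0.1515 0.0435 0.1508] ang [-70.1, -161.4, 109.1, 20.2]
se scene [[0.4045, -0.2758], [0.5466, -0.2241], [0.56, -0.2717], [0.4204, -0.3205]] mean [ 0.4828 -0.273 ] sides [0.1512 0.0495 0.1479 0.0474] ang [20.0, -74.3, -160.8, 109.6]
pack top [[0.5859, 0.1368], [0.5824, -0.0334], [0.4322, -0.0308], [0.4348, 0.139]] mean [0.5088 0.0529] sides [0.1702 0.1503 0.1698 0.1511] ang [-91.1, 179.0, 89.1, -0.9]
pack scene [[0.4396, 0.1367], [0.5887, 0.1335], [0.5841, -0.0383], [0.4357, -0.0341]] mean [0.512  0.0495] sides [0.1491 0.1718 0.1485 0.1709] ang [-1.2, -91.5, 178.4, 88.7]
plate top [[0.6778, -0.0815], [0.4181, -0.0765]] mean [ 0.548 -0.079] sides [0.2598 0.2598] ang [178.9, -1.1]
plate scene [[0.4217, -0.0798], [0.6792, -0.084]] mean [ 0.5504 -0.0819] sides [0.2575 0.2575] ang [-0.9, 179.1]
```

Candidates: silver with red rib (top px 302,181), green (275,229), turquoise (314,265). The crops confirm the silver one. Its sides measure 151 x 46 mm, pack 170 x 150 mm and plate 260 mm, matching the given sizes.

```bash
cat >> h.py <<'E'
def delta(p):
    T=tool();d=T[:3,:3].T@(np.array(p)-T[:3,3])/.025;return d.round(2)
def info():
    s=ctrl.get_state();T=tool(s);z=T[:3,2]
    print('t',round(s['time'],2),'pos',s['eef_pos'].round(4),'q',s['qpos'].round(3),'zyaw',round(float(np.degrees(np.arctan2(z[1],z[0]))),2),'xax',T[:3,0].round(3),'F',s['contact_force'].round(1),'op',round(s['opening'],3))
E
python3 - <<'E'
from h import *
info();print(tool().round(3)); T=tool()
print(delta(T[:3,3]+[0,0,.1]), [delta(p) for p in ([.36,.45,.345],[.481,-.272,.345])])
E
```

```text
t 0.15 pos [0.1647 0.6541 0.2442] q [ 1.174  0.287  1.578 -0.     1.279 -0.15 ] zyaw 75.86 xax [-0.001 -0.002 -1.   ] F [ 0.  -0.1  0.2] op 0.999
[[-0.001 -0.97   0.244  0.165]
 [-0.002  0.244  0.97   0.654]
 [-1.     0.    -0.002  0.244]
 [ 0.     0.     0.     1.   ]]
[-4.    0.   -0.01] [array([-4.02, -9.57, -6.02]), array([ -3.98, -21.32, -32.84])]
```

Emit:
move_arm(
  commands=[-1,0,0,0,-1,0,0,0,-1,0,0,0,-1,0,0,0,0,-0.96,-0.6,0,0,-0.96,-0.6,0,0,-0.96,-0.6,0,0,-0.96,-0.6,0,0,-0.96,-0.6,0,0,-0.96,-0.6,0,0,-0.96,-0.6,0,0,-0.96,-0.6,0,0,-0.96,-0.6,0,0,-0.96,-0.6,0,0,-0.44,-0.99,0,0,-0.44,-0.99,0,0,-0.44,-0.99,0,0,-0.44,-0.99,0,0,-0.44,-0.99,0,0,-0.44,-0.99,0],
)

```text
time: 2.65
eef_pos: [0.3885, 0.2894, 0.345]
tcp_rot: [-0.435, 0.558, 0.435, 0.558]
contact_force: [0.1, -0.5, 0.3]
opening: 0.998
```

Emit:
move_arm(
  commands=[0,-0.44,-0.99,0,0,-0.44,-0.99,0,0,-0.44,-0.99,0,0,-0.44,-0.99,0,0,-0.44,-0.99,0,0,-0.44,-0.99,0,0,-0.44,-0.99,0,0,-0.44,-0.99,0,0,-0.44,-0.99,0,0,-0.44,-0.99,0,0,-0.44,-0.99,0,0,-0.44,-0.99,0,0,-0.44,-0.99,0,0,-0.44,-0.99,0,0,-0.44,-0.99,0,0,-0.44,-0.99,0,0,-0.44,-0.99,0,0,-0.44,-0.99,0,0,-0.44,-0.99,0,0,-0.44,-0.99,0],
)

```text
time: 5.15
eef_pos: [0.4811, -0.2444, 0.345]
tcp_rot: [-0.434, 0.558, 0.435, 0.558]
contact_force: [-0.5, -0.1, -0.9]
opening: 0.999
```

Emit:
move_arm(
  commands=[0,0,0,1,0,0,0,1,0,0,0,1,0,0,0,1,0,0,0,1,0,0,0,1,0,0,0,1,0,0,0,1,0,0,0,1,0,0,0,1,0,0,0,1,0,0,0,1,0,0,0,1,0,0,0,1,0,0,0,1,0,0,0,1,0,0,0,1,0,0,0,1,0,0,0,1,0,0,0,1],
)

```text
time: 7.65
eef_pos: [0.4811, -0.2437, 0.3451]
tcp_rot: [0.149, 0.691, -0.149, 0.691]
contact_force: [1.0, -0.1, -0.6]
opening: 0.998
```

Emit:
move_arm(
  commands=[0,0,0,1,0,0,0,1,0,0,0,1,0,0,0,1,0,0,0,1,0,0,0,1,0,0,0,1,0,0,0,1,0,0,0,1,0,0,0,0.2,0,0,0,0,0,0,0,0],
)

```text
time: 9.15
eef_pos: [0.4811, -0.2435, 0.3453]
tcp_rot: [0.406, 0.579, -0.406, 0.579]
contact_force: [-0.3, 0.4, -0.1]
opening: 1.002
```

Run:
```python
from h import *
info()
T=tool();np.save('T1.npy',T)
cv2.imwrite('pics/w1.png',ctrl.read_camera('wrist')[:,:,::-1])
for p in ([.481,-.272,.05],[.481,-.272,.1]):print(delta(p))
a=np.radians(19.8);e=np.array([np.cos(a),np.sin(a),0])*.04;c=np.array([.481,-.272,.05])
print(proj('wrist',c+e,T),proj('wrist',c-e,T))
```

```text
t 9.15 pos [ 0.4811 -0.2435  0.3453] q [-0.657 -0.077  1.79  -0.     1.429  0.567] zyaw -70.1 xax [-0.  0. -1.] F [-0.3  0.4 -0.1] op 1.002
[11.81 -0.39  1.07]
[ 9.81 -0.39  1.07]
[274.5710274  128.38910367] [273.33110046 187.16410637]
```

View pics/w1.png

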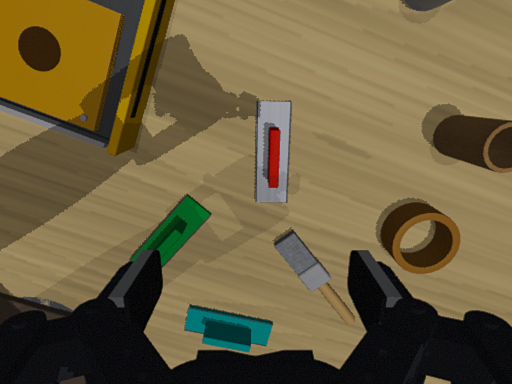

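Emit:
move_arm(
  commands=[0,-0.2,0.54,0,0,-0.19,0.53,0,1,0,0,0,1,0,0,0,1,0,0,0,1,0,0,0,1,0,0,0,1,0,0,0,1,0,0,0,1,0,0,0,1,0,0,0,0,0,0,0],
  jaw=55,
)

```text
time: 10.7
eef_pos: [0.4796, -0.2717, 0.1179]
tcp_rot: [0.407, 0.58, -0.406, 0.577]
contact_force: [-0.4, 0.7, 0.4]
opening: 0.643
```

Run:
```python
from h import *
info()
T=tool()
cv2.imwrite('pics/w2.png',ctrl.read_camera('wrist')[:,:,::-1])
print(delta([.481,-.272,.034]))
a=np.radians(19.8);e=np.array([np.cos(a),np.sin(a),0])*.04;c=np.array([.481,-.272,.05])
print(proj('wrist',c+e,T),proj('wrist',c-e,T))
```

```text
t 10.7 pos [ 0.4796 -0.2717  0.1179] q [-0.699  0.161  1.976 -0.     1.01   0.525] zyaw -70.18 xax [-0.004  0.003 -1.   ] F [-0.4  0.7  0.4] op 0.643
[3.42 0.03 0.  ]
[255.19854153 149.86297266] [254.97887077 264.70869537]
```

View pics/w2.png

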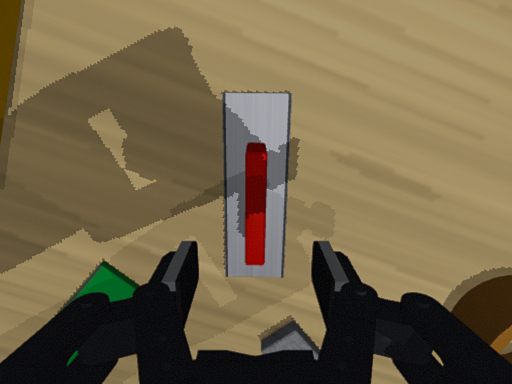

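The rib is at columns 246-266, rows 145-265, against a predicted centre column of 255, so it is aligned between the fingers. Descending and gripping.

Emit:
move_arm(
  commands=[0.85,0,0,0,0.85,0,0,0,0.85,0,0,0,0.8,0,0,0,0,0,0,0,0,0,0,0],
)

```text
time: 11.5
eef_pos: [0.482, -0.2729, 0.0382]
tcp_rot: [0.406, 0.578, -0.406, 0.58]
contact_force: [0.7, -0.1, 0.2]
opening: 0.647
```

Emit:
move_arm(
  commands=[0,0,0,0,0,0,0,0,0,0,0,0,0,0,0,0,0,0,0,0,0,0,0,0,0,0,0,0],
  jaw=0,
  force=50,
)

```text
time: 12.38
eef_pos: [0.4816, -0.2724, 0.0375]
tcp_rot: [0.406, 0.578, -0.406, 0.579]
contact_force: [-1.5, -0.1, 5.5]
opening: 0.157
```

Run:
```python
from h import *
info()
```

```text
t 12.38 pos [ 0.4816 -0.2724  0.0375] q [-0.698  0.289  2.    -0.     0.851  0.526] zyaw -70.14 xax [ 0.001 -0.001 -1.   ] F [-1.5 -0.1  5.5] op 0.157
```

Run:
```python
from h import *
print(delta([.622,.048,.147]))
```

```text
[ -4.39   9.64 -10.14]
```

Emit:
move_arm(
  commands=[-0.4,0,0,0,-1,0,0,0,-1,0,0,0,-1,0,0,0,-1,0,0,0,0,0,0,0],
)

```text
time: 13.12
eef_pos: [0.4817, -0.2723, 0.1481]
tcp_rot: [0.406, 0.578, -0.406, 0.58]
contact_force: [0.6, 0.4, -3.6]
opening: 0.147
```

Emit:
move_arm(
  commands=[0,0.8,-0.84,0,0,0.8,-0.84,0,0,0.8,-0.84,0,0,0.8,-0.84,0,0,0.8,-0.84,0,0,0.8,-0.84,0,0,0.8,-0.84,0,0,0.8,-0.84,0,0,0.8,-0.84,0,0,0.8,-0.84,0,0,0.8,-0.84,0,0,0.8,-0.84,0,0,0,0,0],
)

```text
time: 14.75
eef_pos: [0.6201, 0.0484, 0.144]
tcp_rot: [0.405, 0.58, -0.406, 0.578]
contact_force: [-0.5, -0.5, -2.4]
opening: 0.151
```

Emit:
move_arm(
  commands=[0,0,0,-1,0,0,0,-1,0,0,0,-1,0,0,0,-1,0,0,0,-1,0,0,0,-1,0,0,0,-1,0,0,0,-1,0,0,0,-1,0,0,0,-1,0,0,0,-1,0,0,0,-1,0,0,0,-1,0,0,0,-0.8,0,0,0,0,0,0,0,0],
)

```text
time: 16.75
eef_pos: [0.6204, 0.0462, 0.1456]
tcp_rot: [0.008, 0.708, -0.008, 0.706]
contact_force: [-0.9, -0.4, -3.0]
opening: 0.153
```

Run:
```python
from h import *
info();np.save('T3.npy',tool())
cv2.imwrite('pics/w3.png',ctrl.read_camera('wrist')[:,:,::-1])
cv2.imwrite('pics/top3.png',ctrl.read_camera('top')[:,:,::-1])
crop('pics/top3.png','pics/top3c.png',165,100,110,110,5)
T=tool()
for p in ([.585,.1352,.04],[.585,-.035,.04],[.585,.05,.04]):print(proj('wrist',p,T))
```

```text
t 16.75 pos [0.6204 0.0462 0.1456] q [-0.088  0.27   1.788 -0.     1.085 -0.067] zyaw -1.22 xax [-0.002 -0.    -1.   ] F [-0.9 -0.4 -3. ] op 0.153
[201.2206915   72.90526061]
[215.23259751 287.17091011]
[208.96227014 191.28704069]
```

View pics/w3.png

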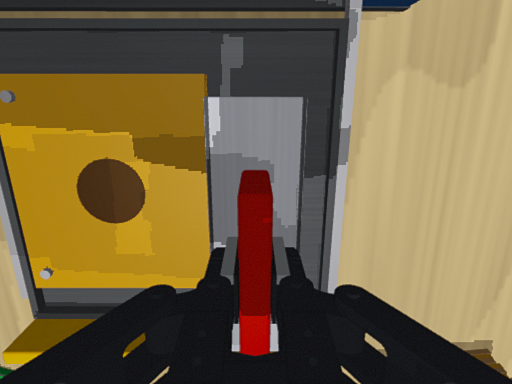

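View pics/top3c.png

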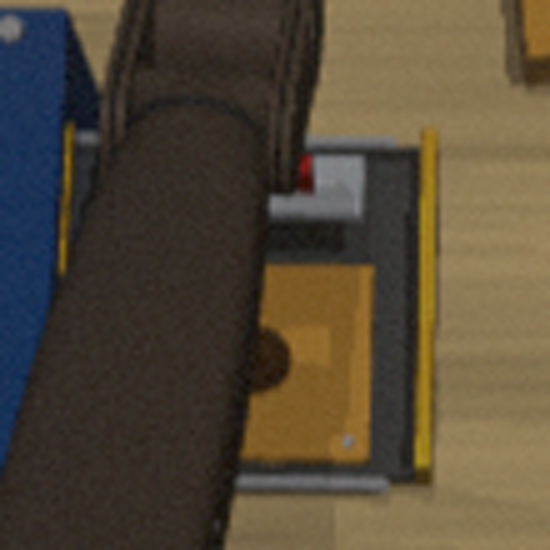

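Run:
```python
from h import *
crop('pics/w3.png','pics/w3c.png',185,60,140,110,5)
crop('pics/w3.png','pics/w3d.png',150,220,120,90,5)
T=np.load('T3.npy')
for uv in ((207,74),(207,90)):print(px('wrist',uv,.04,T))
```

```text
[0.58857363 0.13420439 0.04      ]
[0.58789434 0.1237541  0.04      ]
```

View pics/w3c.png

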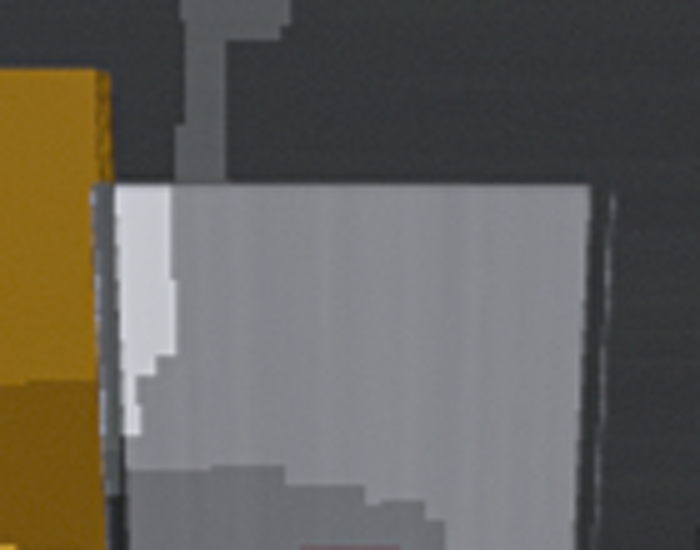

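View pics/w3d.png

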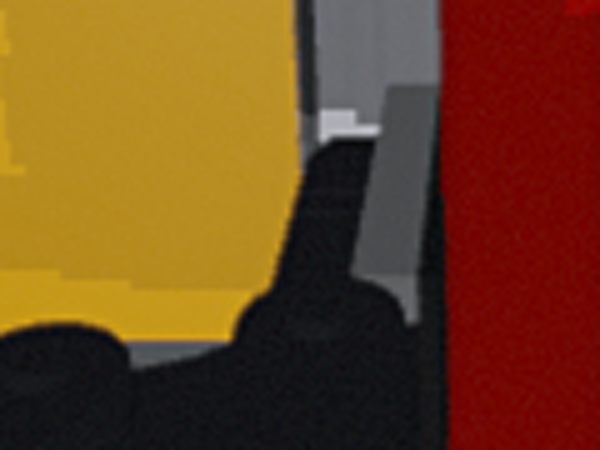

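Run:
```python
from h import *
T=np.load('T3.npy')
for n,uv,z in (('packtop',(204.6,74),.04),('packtop2',(205,90),.04),('packbot',(207.3,74),.026),('packbot',(208.2,95),.026),('L',(203.2,97.2),.116),('R',(307.4,97.2),.116),('Ri',(302.5,97.2),.116),('L2',(205.8,160),.116),('R2',(304,160),.116)):print(n,px('wrist',uv,z,T).round(4))
print(T[:3,3])
```

```text
packtop [0.5869 0.1342 0.04  ]
packtop2 [0.5865 0.1238 0.04  ]
packbot [0.5868 0.135  0.026 ]
packbot [0.5865 0.1203 0.026 ]
L [0.5968 0.1199 0.116 ]
R [0.6461 0.1189 0.116 ]
Ri [0.6438 0.1189 0.116 ]
L2 [0.5961 0.0897 0.116 ]
R2 [0.6453 0.0887 0.116 ]
[0.62044322 0.04620806 0.14561344]
```

Emit:
move_arm(
  commands=[0.6,0.2,0,0,0.6,0,0,0,0.6,0,0,0,0.6,0,0,0,0.5,0,0,0,0.2,0,0,0,0,0,0,0,0,0,0,0],
)

```text
time: 17.85
eef_pos: [0.6218, 0.0516, 0.0699]
tcp_rot: [0.007, 0.707, -0.007, 0.708]
contact_force: [0.3, -0.4, -3.3]
opening: 0.153
```

Run:
```python
from h import *
info();np.save('T4.npy',tool())
cv2.imwrite('pics/w4.png',ctrl.read_camera('wrist')[:,:,::-1])
```

```text
t 17.85 pos [0.6218 0.0516 0.0699] q [-0.08   0.371  1.817 -0.     0.952 -0.06 ] zyaw -1.14 xax [ 0.002 -0.    -1.   ] F [ 0.3 -0.4 -3.3] op 0.153
```

View pics/w4.png

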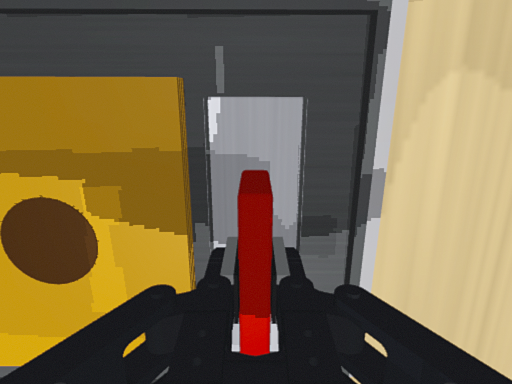

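Emit:
move_arm(
  commands=[0.14,0,0,0,0,0,-0.1,0,0,0,-0.1,0,0,0,-0.1,0,0,0,-0.05,0,0,0,0,0],
)

```text
time: 18.65
eef_pos: [0.6124, 0.0518, 0.0657]
tcp_rot: [0.007, 0.707, -0.007, 0.707]
contact_force: [0.4, -0.2, -3.3]
opening: 0.156
```

Emit:
move_arm(
  commands=[0,0,-0.05,0,0,0,0,0,0,0,0,0],
)

```text
time: 19.02
eef_pos: [0.6112, 0.0519, 0.0656]
tcp_rot: [0.007, 0.707, -0.007, 0.707]
contact_force: [-0.5, -0.5, -3.6]
opening: 0.153
```

Emit:
move_arm(
  commands=[0,0,-0.04,0,0,0,0,0,0,0,0,0],
)

```text
time: 19.4
eef_pos: [0.6102, 0.0519, 0.0656]
tcp_rot: [0.007, 0.707, -0.007, 0.707]
contact_force: [-0.4, -0.5, -2.1]
opening: 0.153
```

Run:
```python
from h import *
info();np.save('T5.npy',tool())
cv2.imwrite('pics/w5.png',ctrl.read_camera('wrist')[:,:,::-1])
crop('pics/w5.png','pics/w5c.png',170,60,150,110,5)
```

```text
t 19.4 pos [0.6102 0.0519 0.0656] q [-0.081  0.356  1.847 -0.     0.939 -0.061] zyaw -1.14 xax [-0. -0. -1.] F [-0.4 -0.5 -2.1] op 0.153
```

View pics/w5c.png

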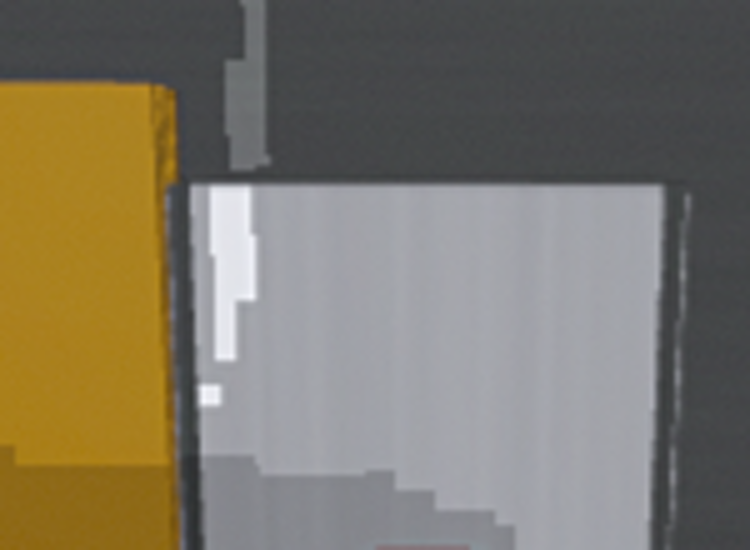

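Nearly touching: SE edge at crop column ~170-180 coincides with the pack's side face. Continue in small steps until force shows.

Emit:
move_arm(
  commands=[0,0,-0.04,0,0,0,0,0,0,0,0,0],
)

```text
time: 19.82
eef_pos: [0.61, 0.0518, 0.0659]
tcp_rot: [0.007, 0.706, -0.007, 0.708]
contact_force: [3.2, 1.4, -5.1]
opening: 0.158
```

Emit:
move_arm(
  commands=[0,0,-0.04,0,0,0,0,0,0,0,0,0],
)

```text
time: 20.2
eef_pos: [0.6099, 0.0518, 0.0661]
tcp_rot: [0.007, 0.705, -0.007, 0.709]
contact_force: [5.9, 0.7, -5.6]
opening: 0.155
```

Emit:
move_arm(
  commands=[0,0,0.04,0,0.05,0,0,0,0.05,0,0,0,0,0,0,0,0,0,0,0],
)

```text
time: 20.82
eef_pos: [0.6101, 0.0518, 0.0637]
tcp_rot: [0.007, 0.706, -0.007, 0.708]
contact_force: [5.5, -0.9, -0.4]
opening: 0.154
```

Emit:
move_arm(
  commands=[0.04,0,0,0,0,0,0,0,0,0,0,0],
)

```text
time: 21.2
eef_pos: [0.6101, 0.0517, 0.0635]
tcp_rot: [0.007, 0.706, -0.007, 0.708]
contact_force: [3.7, 0.6, 5.1]
opening: 0.156
```

Emit:
move_arm(
  commands=[0,0,0,0,0,0,0,0,0,0,0,0,0,0,0,0,0,0,0,0],
  jaw=32,
)

```text
time: 21.82
eef_pos: [0.609, 0.0519, 0.0619]
tcp_rot: [0.007, 0.707, -0.007, 0.707]
contact_force: [0.1, 0.5, 0.6]
opening: 0.373
```

Emit:
move_arm(
  commands=[-0.5,0,0,0,-1,0,0,0,-1,0,0,0,-1,0,0,0,-1,0,0,0,0,0,0,0],
)

```text
time: 22.58
eef_pos: [0.6111, 0.0518, 0.1783]
tcp_rot: [0.007, 0.705, -0.007, 0.709]
contact_force: [0.5, -1.0, 0.2]
opening: 0.377
```

Run:
```python
from h import *
info();np.save('T6.npy',tool())
cv2.imwrite('pics/w6.png',ctrl.read_camera('wrist')[:,:,::-1])
```

```text
t 22.57 pos [0.6111 0.0518 0.1783] q [-0.081  0.211  1.795 -0.     1.129 -0.061] zyaw -1.13 xax [ 0.007 -0.001 -1.   ] F [ 0.5 -1.   0.2] op 0.377
```

View pics/w6.png

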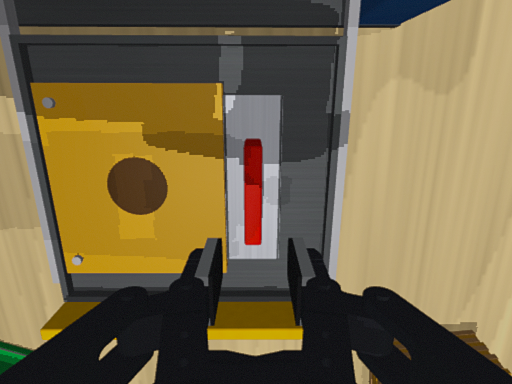

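Emit:
move_arm(
  commands=[0,-0.96,-0.31,0,0,-0.96,-0.31,0,0,-0.96,-0.31,0,0,-0.96,-0.31,0,0,-0.96,-0.31,0,0,-0.96,-0.31,0,0,-0.96,-0.31,0,0,-0.96,-0.31,0,0,0,0,1,0,0,0,1,0,0,0,1,0,0,0,1,0,0,0,1,0,0,0,1,0,0,0,1,0,0,0,1,0,0,0,1,0,0,0,1,0,0,0,1,0,0,0,1],
  jaw=0,
)

```text
time: 25.12
eef_pos: [0.5425, -0.1384, 0.1728]
tcp_rot: [0.36, 0.609, -0.361, 0.607]
contact_force: [0.6, -0.1, -0.2]
opening: 0.0
```

Emit:
move_arm(
  commands=[0,0,0,1,0,0,0,1,0,0,0,1,0,0,0,1,0,0,0,1,0,0,0,1,0,0,0,0,0,0,0,0],
)

```text
time: 26.12
eef_pos: [0.543, -0.1386, 0.1737]
tcp_rot: [-0.504, -0.496, 0.505, -0.495]
contact_force: [-0.3, 0.6, 0.4]
opening: -0.001
```

Run:
```python
from h import *
info();np.save('T7.npy',tool())
cv2.imwrite('pics/top7.png',ctrl.read_camera('top')[:,:,::-1])
cv2.imwrite('pics/scene7.png',ctrl.read_camera('scene')[:,:,::-1])
crop('pics/top7.png','pics/top7c.png',165,105,100,100,6)
crop('pics/scene7.png','pics/scene7c.png',235,75,120,120,5)
print(delta([.549,-.13,.059]))
```

```text
t 26.12 pos [ 0.543  -0.1386  0.1737] q [-0.431  0.107  1.922 -0.     1.114  1.158] zyaw -91.07 xax [-0.001  0.001 -1.   ] F [-0.3  0.6  0.4] op -0.001
[ 4.61  0.23 -0.35]
```

View pics/top7c.png

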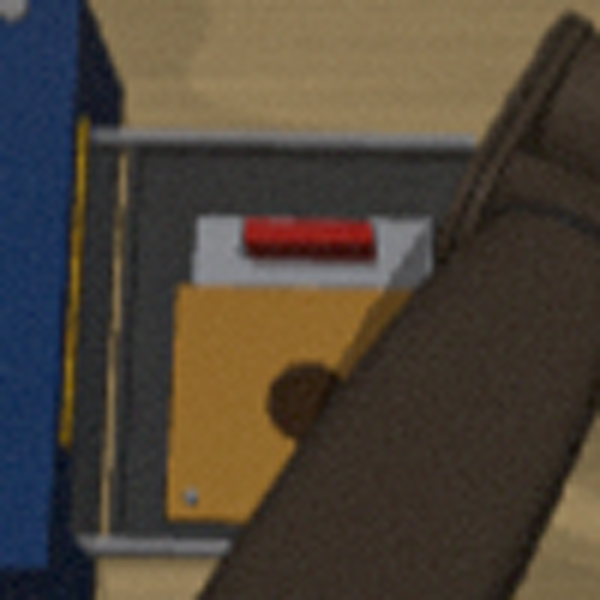

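View pics/scene7c.png

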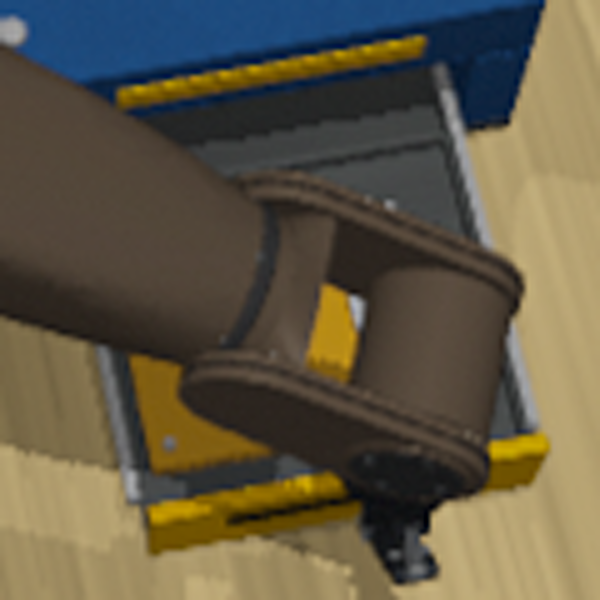

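Emit:
move_arm(
  commands=[0.9,0.12,0,0,0.9,0.12,0,0,0.9,0,0,0,0.9,0,0,0,0.9,0,0,0,0.1,0,-0.3,0,0,0,-0.3,0,0,0,-0.3,0,0,0,-0.2,0,0,0,-0.1,0,0,0,-0.1,0,0,0,0,0],
)

```text
time: 27.72
eef_pos: [0.5501, -0.1064, 0.0596]
tcp_rot: [-0.505, -0.495, 0.505, -0.495]
contact_force: [-0.1, 0.1, -0.5]
opening: 0.004
```

Run:
```python
from h import *
info()
cv2.imwrite('pics/scene8.png',ctrl.read_camera('scene')[:,:,::-1])
crop('pics/scene8.png','pics/scene8c.png',235,75,120,120,5)
```

```text
t 27.73 pos [ 0.5501 -0.1064  0.0596] q [-0.372  0.265  1.978 -0.     0.898  1.219] zyaw -91.14 xax [ 0. -0. -1.] F [-0.1  0.1 -0.5] op 0.004
```

View pics/scene8c.png

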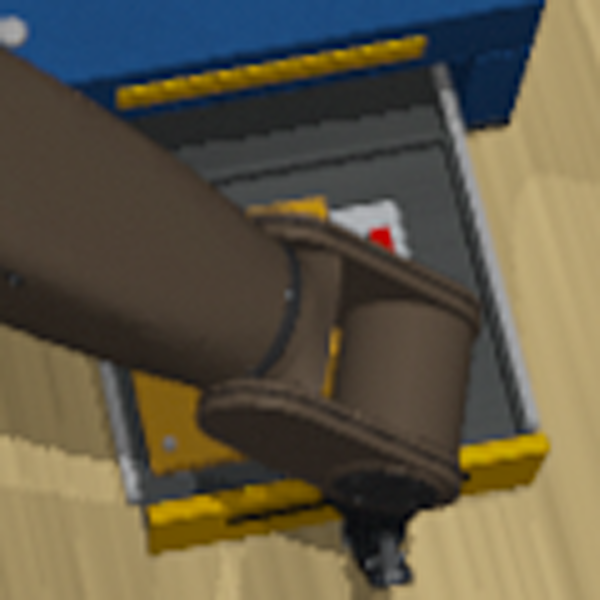

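Emit:
move_arm(
  commands=[0,0,-0.1,0,0,0,-0.1,0,0,0,-0.1,0,0,0,-0.1,0,0,0,-0.1,0,0,0,-0.1,0,0,0,-0.1,0,0,0,-0.1,0,0,0,-0.12,0,0,0,-0.14,0,0,0,-0.16,0,0,0,-0.18,0,0,0,-0.2,0],
)

```text
time: 29.4
eef_pos: [0.5509, -0.0661, 0.0596]
tcp_rot: [0.505, 0.495, -0.505, 0.495]
contact_force: [0.4, -1.9, -1.3]
opening: -0.001
```

Run:
```python
from h import *
info()
```

```text
t 29.4 pos [ 0.5509 -0.0661  0.0596] q [-0.302  0.255  1.991  0.     0.895  1.288] zyaw -91.14 xax [ 0. -0. -1.] F [ 0.4 -1.9 -1.3] op -0.001
```

Emit:
move_arm(
  commands=[0,0,-0.2,0,0,0,-0.2,0,0,0,-0.2,0,0,0,-0.2,0,0,0,-0.2,0,0,0,-0.2,0,0,0,-0.2,0,0,0,-0.2,0,0,0,-0.2,0,0,0,-0.2,0,0,0,-0.2,0,0,0,-0.2,0,0,0,-0.2,0,0,0,-0.2,0,0,0,-0.2,0,0,0,-0.2,0,0,0,-0.2,0,0,0,-0.18,0,0,0,-0.16,0,0,0,-0.14,0],
)

```text
time: 31.9
eef_pos: [0.5528, 0.0308, 0.0596]
tcp_rot: [-0.505, -0.495, 0.505, -0.495]
contact_force: [0.9, -2.5, 0.2]
opening: -0.001
```

Run:
```python
from h import *
info()
cv2.imwrite('pics/scene9.png',ctrl.read_camera('scene')[:,:,::-1])
cv2.imwrite('pics/top9.png',ctrl.read_camera('top')[:,:,::-1])
crop('pics/scene9.png','pics/scene9c.png',215,55,140,130,4)
crop('pics/top9.png','pics/top9c.png',150,110,110,100,4)
a=cv2.imread('pics/scene9c.png');b=cv2.imread('pics/top9c.png')
```

```text
t 31.9 pos [0.5528 0.0308 0.0596] q [-0.128  0.253  1.994 -0.     0.895  1.463] zyaw -91.14 xax [-0. -0. -1.] F [ 0.9 -2.5  0.2] op -0.001
```

View pics/scene9c.png

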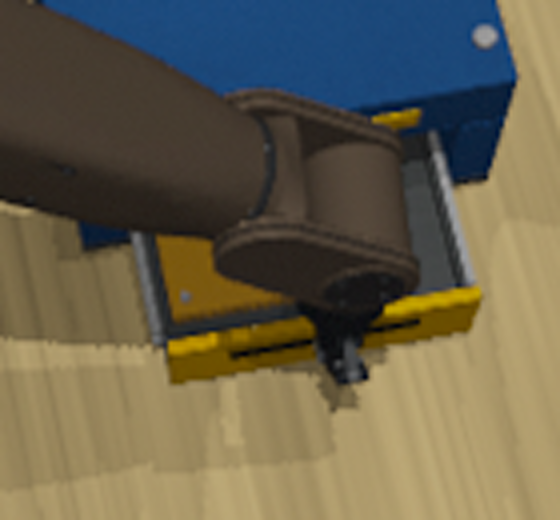

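View pics/top9c.png

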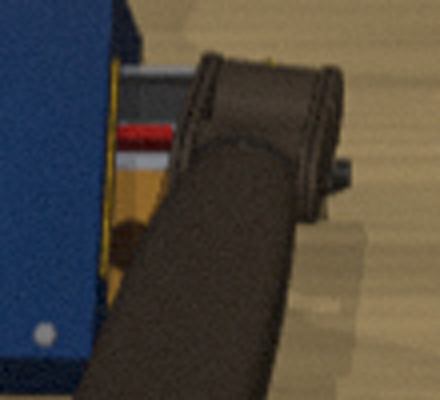

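Emit:
move_arm(
  commands=[0,0,-0.16,0,0,0,-0.16,0,0,0,-0.16,0,0,0,-0.16,0,0,0,-0.16,0,0,0,-0.16,0,0,0,-0.16,0,0,0,-0.16,0,0,0,-0.12,0,0,0,-0.1,0,0,0,-0.1,0],
)

```text
time: 33.38
eef_pos: [0.5537, 0.0706, 0.0596]
tcp_rot: [0.505, 0.495, -0.505, 0.495]
contact_force: [-0.6, -1.2, -0.3]
opening: -0.002
```

Emit:
move_arm(
  commands=[0,0,-0.1,0,0,0,-0.1,0,0,0,-0.1,0,0,0,-0.1,0,0,0,-0.1,0],
)

```text
time: 34.0
eef_pos: [0.5539, 0.0832, 0.0596]
tcp_rot: [0.505, 0.495, -0.505, 0.495]
contact_force: [-0.1, -1.6, -1.2]
opening: 0.002
```

Emit:
move_arm(
  commands=[0,0,-0.1,0,0,0,-0.1,0,0,0,-0.1,0,0,0,-0.1,0],
)

```text
time: 34.5
eef_pos: [0.5541, 0.0932, 0.0596]
tcp_rot: [0.505, 0.495, -0.505, 0.495]
contact_force: [0.4, -1.5, -1.2]
opening: 0.0
```

Run:
```python
from h import *
info()
cv2.imwrite('pics/scene10.png',ctrl.read_camera('scene')[:,:,::-1])
crop('pics/scene10.png','pics/scene10c.png',215,55,140,110,5)
```

```text
t 34.5 pos [0.5541 0.0932 0.0596] q [-0.014  0.268  1.974  0.     0.899  1.577] zyaw -91.14 xax [ 0.  0. -1.] F [ 0.4 -1.5 -1.2] op 0.0
```

View pics/scene10c.png

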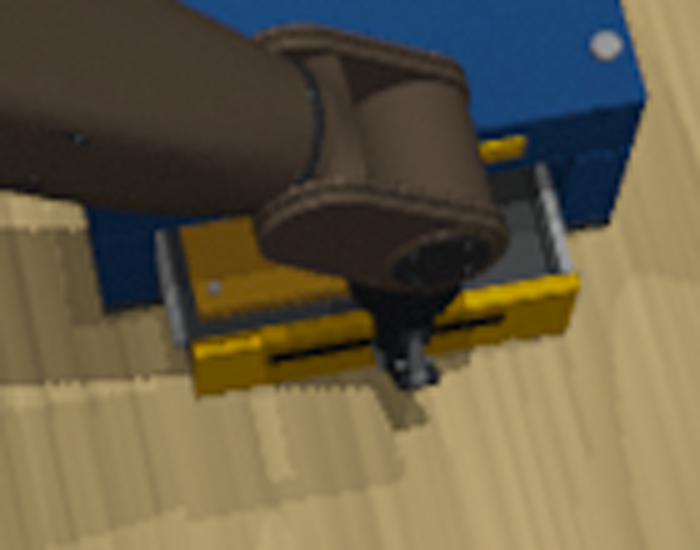

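Emit:
move_arm(
  commands=[0,0,-0.1,0,0,0,-0.1,0,0,0,-0.1,0,0,0,-0.1,0],
)

```text
time: 35.05
eef_pos: [0.5543, 0.1032, 0.0597]
tcp_rot: [0.505, 0.495, -0.505, 0.495]
contact_force: [0.3, -2.0, 0.2]
opening: 0.002
```

Emit:
move_arm(
  commands=[0,0,-0.1,0,0,0,-0.1,0,0,0,-0.1,0],
)

```text
time: 35.42
eef_pos: [0.5545, 0.1087, 0.0597]
tcp_rot: [-0.503, -0.494, 0.506, -0.497]
contact_force: [-1.0, -12.0, 0.9]
opening: 0.001
```

Emit:
move_arm(
  commands=[0,0,-0.06,0,0,0,-0.06,0],
)

```text
time: 35.67
eef_pos: [0.5545, 0.1109, 0.0598]
tcp_rot: [-0.503, -0.494, 0.506, -0.497]
contact_force: [-0.6, -11.5, 1.7]
opening: -0.002
```

Emit:
move_arm(
  commands=[0,0,-0.06,0,0,0,-0.06,0],
)

```text
time: 35.92
eef_pos: [0.5546, 0.1143, 0.0597]
tcp_rot: [-0.503, -0.494, 0.506, -0.496]
contact_force: [-1.5, -9.8, 1.4]
opening: -0.005
```

Emit:
move_arm(
  commands=[0,0,-0.06,0,0,0,-0.06,0],
)

```text
time: 36.17
eef_pos: [0.5546, 0.1179, 0.0597]
tcp_rot: [-0.504, -0.494, 0.506, -0.496]
contact_force: [-1.3, -6.8, 1.2]
opening: -0.003
```

Emit:
move_arm(
  commands=[0,0,-0.06,0,0,0,-0.06,0],
)

```text
time: 36.42
eef_pos: [0.5547, 0.1215, 0.0597]
tcp_rot: [-0.504, -0.495, 0.505, -0.496]
contact_force: [-0.7, -5.5, 0.7]
opening: 0.001
```

Emit:
move_arm(
  commands=[0,0,-0.06,0,0,0,0,0],
)

```text
time: 36.67
eef_pos: [0.5547, 0.1215, 0.0598]
tcp_rot: [-0.504, -0.494, 0.506, -0.496]
contact_force: [-2.1, -11.9, 2.4]
opening: 0.001
```

The motion stopped at y = 0.1215 while the force rose, so the drawer is on its stop. Backing off and looking.

Emit:
move_arm(
  commands=[0,0,0.1,0,0,0,0.3,0,0,0,0.8,0,0,0,1,0,0,0,1,0,-1,0,1,0,-1,0,1,0,-1,0,1,0,-1,0,1,0,-1,0,1,0,-1,0,1,0,0,0,0,0],
)

```text
time: 38.17
eef_pos: [0.5511, -0.1084, 0.2122]
tcp_rot: [0.506, 0.493, -0.505, 0.496]
contact_force: [-0.5, 0.6, -0.6]
opening: -0.002
```

Run:
```python
from h import *
info()
for n in ('top','scene','wrist'):cv2.imwrite(f'pics/{n}11.png',ctrl.read_camera(n)[:,:,::-1])
crop('pics/scene11.png','pics/scene11c.png',215,45,140,110,5)
crop('pics/top11.png','pics/top11c.png',130,105,110,110,5)
```

```text
t 38.17 pos [ 0.5511 -0.1084  0.2122] q [-0.375  0.065  1.892  0.     1.179  1.219] zyaw -91.31 xax [ 0.005 -0.002 -1.   ] F [-0.5  0.6 -0.6] op -0.002
```

View pics/scene11c.png

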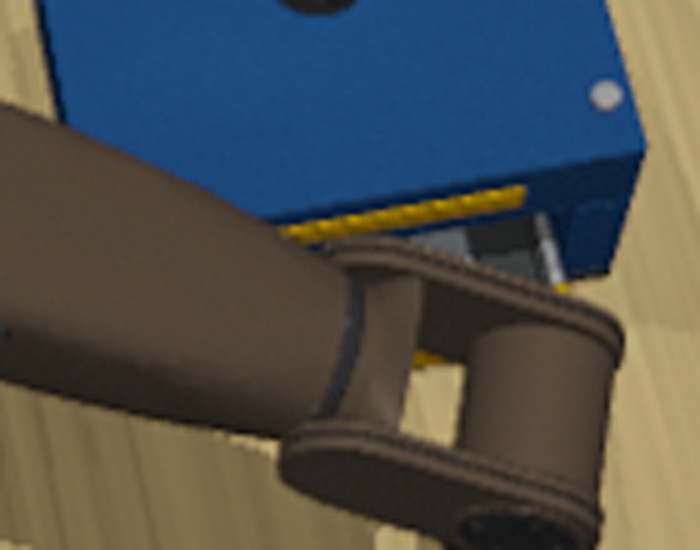

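View pics/top11c.png

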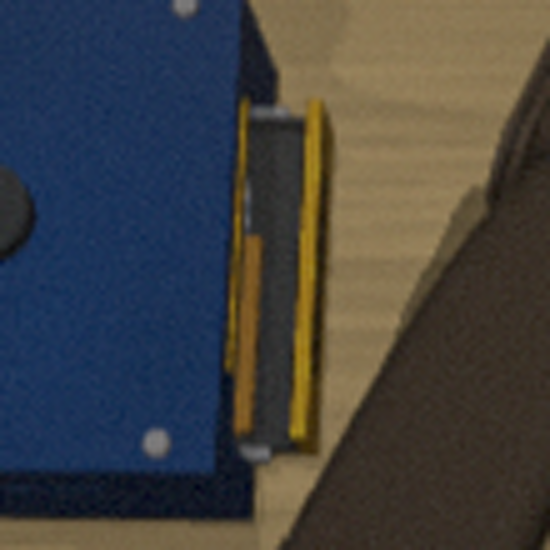

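View pics/wrist11.png

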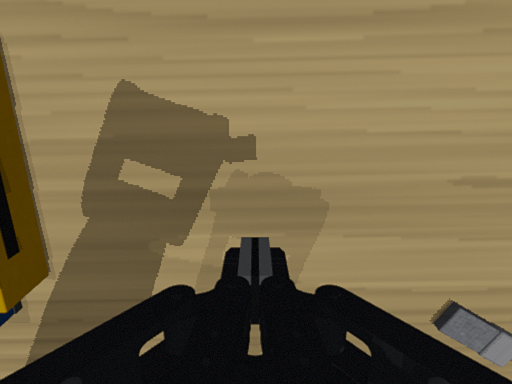

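Run:
```python
from h import *
def f(u,v,z):return px('top',(130+(u+.5)/5-.5,105+(v+.5)/5-.5),z).round(4)
a,b=f(325,100,.075),f(306,440,.075);print('plate',a,b,(a+b)/2)
print('housing',f(246,0,.17),f(217,472,.17))
print('pack near',f(262,236,.04),f(250,436,.04)); print('SE end',f(249,190,.034),f(248,234,.034))
crop('pics/top11.png','pics/top11d.png',172,120,30,80,7)
```

```text
plate [0.6828 0.1329 0.075 ] [0.4214 0.1399 0.075 ] [0.5521 0.1364 0.075 ]
housing [0.7209 0.1782 0.17  ] [0.3769 0.1863 0.17  ]
pack near [0.5878 0.1824 0.04  ] [0.4329 0.1863 0.04  ]
SE end [0.6266 0.1944 0.034 ] [0.5915 0.194  0.034 ]
```

View pics/top11d.png

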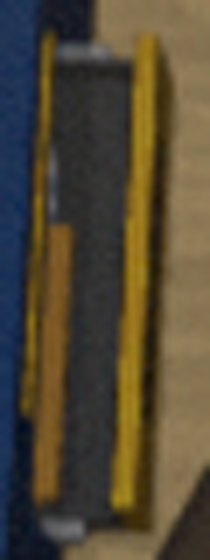

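Emit:
move_arm(
  commands=[0,0,-0.9,0,0,0,-0.9,0,0,0,-0.9,0,0,0,-0.9,0,0,0,-0.9,0,0,0,-0.9,0,0,0,-0.4,0,0,0,0,0,0,0,0,0],
)

```text
time: 39.45
eef_pos: [0.5528, 0.0386, 0.2092]
tcp_rot: [-0.505, -0.495, 0.505, -0.495]
contact_force: [0.3, 0.1, -0.2]
opening: -0.003
```

Run:
```python
from h import *
info();np.save('T12.npy',tool())
cv2.imwrite('pics/w12.png',ctrl.read_camera('wrist')[:,:,::-1])
T=tool();print(proj('wrist',[.588,.183,.04],T),proj('wrist',[.588,.194,.034],T),proj('wrist',[.637,.194,.034],T))
```

```text
t 39.45 pos [0.5528 0.0386 0.2092] q [-0.113  0.054  1.909 -0.     1.179  1.478] zyaw -91.15 xax [-0.001 -0.    -1.   ] F [ 0.3  0.1 -0.2] op -0.003
[ 96.86068704 141.10751388] [ 88.2419921  140.40706367] [78.70075993 85.81588996]
```

View pics/w12.png

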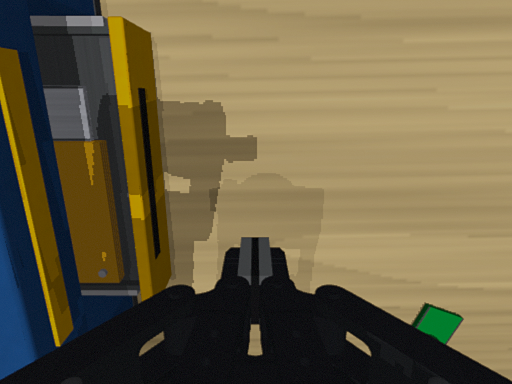

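Run:
```python
from h import *
crop('pics/w12.png','pics/w12c.png',30,70,90,90,6)
```

```text
(no output)
```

View pics/w12c.png

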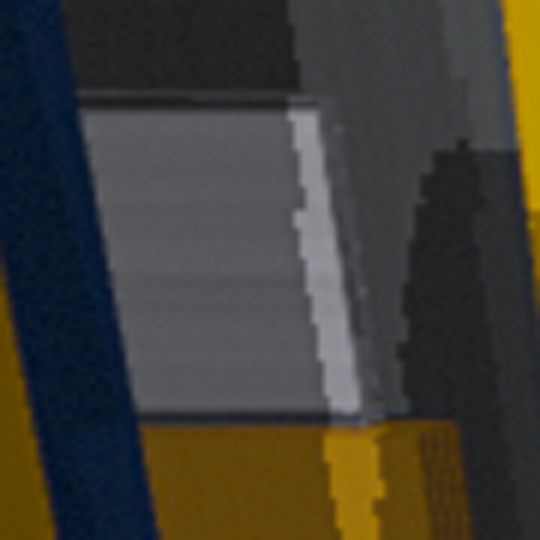

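The straightedge's end (full-image columns 43-92, rows 86-140) is flat and directly against the pack's edge, with no gap and parallel. The plate measures 45.8 mm in front of the housing (45 mm expected when home). The arm touches nothing, so I am handing in.

Run:
```python
from plant import ctrl
print(ctrl.sign_off())
```

```text
the job is handed in; nothing more can be done
None
```

The straightedge is in the tray against the pack's free edge and the drawer is pushed home. I handed the job in at about 39.5 s of the 54 s allowed; no verdict is reported.

**What I did:** I gripped the silver straightedge by its red rib and slid it against the pack until the contact force reached about 5 N. I then lowered it to the tray floor and released it there, with the drawer still about 0.217 m open. I pushed the yellow plate at 20–40 mm/s. The detent showed at about 12 N, and I stopped when the drawer met its stop.

**Last checks:**
- **Drawer:** the plate face measured 45.8 mm in front of the housing, against 45 mm expected when home. That is within the camera error of about 2 mm.
- **Straightedge:** the wrist picture showed its visible end lying flat, parallel to the pack and with no gap. Its end sits about 10 mm inside the pack's end, so it is close to midway along the edge. The rest is hidden under the press and I could not check it after closing.
- **Tape roll and core:** I never moved near them, but I did not measure them again at the end.

No check failed or disagreed.

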